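Put the loose impact sockets back into their size-fitted tray

ROBOT

A 7-joint arm with a two-finger parallel gripper is mounted at the origin on a cart in front of the work surface, level with it; the furniture and walls round the work are solid. World frame = base frame: x ahead of the robot, y to its left, z up, the work surface at z = 0. Lengths are in m, angles in degrees, forces in N, time in s.
With the tool pointing down it reaches from about 0.425 to 0.875 m from the base axis. Payload 4.7 kg.
Tool frame: the origin (TCP) lies at the very end of the fingers, on their centre line; the grasp point (between the pads) lies 19 mm behind it; z points along the fingers, y is the line along which they close (so a half turn about z gives the same grasp; the last joint's range is limited). The gripper opens to 87 mm and grips with 3 to 60 N. Pads are 19 mm wide; open, the fingers measure 117 mm over their backs; the gripper's body (75 mm by 190 mm) begins 51 mm behind the grasp point.
Start: joints at [77.928, 18.392, -4.016, 83.108, 1.295, 78.541, -3.26], TCP at [0.145, -0.634, 0.223] pointing down, gripper open.
Joint ranges: [-163.93, 163.93], [-17.29, 119.83], [-79.2, 71.16], [3.27, 140.29], [-89.18, 269.18], [5.43, 117.66], [-154.24, 154.24]. Speed limits (degrees/s): [147.25, 147.25, 180, 180, 180, 180, 180].

INTERFACE

Orientations are given as [roll, pitch, yaw] about the fixed x, y, z axes, in that order (R = Rz(yaw) Ry(pitch) Rx(roll)).
In Python, from cell import get_obs, read_camera, sign_off, silhouettes gives the robot as it stands.
- The arm moves only by the tool play_rows, never from a script. Its argument "steps" is a list that holds one entry, the list of rows, each a list of 7 numbers: the shift along the tool's x, y, z in m, then the turn, a rotation vector about the tool's x, y, z in rad, then the finger opening in m, from 0 to 0.087. A call has 1 to 12 rows; each row shifts and turns the commanded pose from where the row before left it, along the tool's axes as they then stand; what a row does not reach is not made up. A row lasts 1/10 s, in which the tool goes at most 50 mm and 8.59 degrees, less where a joint would pass 70% of its speed; a pose out of reach is approached as far as the arm can. A call is refused whole if a number of a shift passes 0.05 or a number of a turn 0.15, either way. A call with a gripper value outside its range is refused whole. The fingers move at their own pace and stop on an object; "force" is the grip in N (left out, the last holds). Time passes only in rows, so rows that do not move let the fingers close. It gives the time, the measured TCP pose, the force, the opening and the grip force at its end, in the units of the state.
- get_obs(): the state, without advancing time (a new reading comes with each control period).
- read_camera(name): name is "side" or "top" or "wrist"; returns a dict with "frame" (384x512x3 uint8, red, green, blue), "intrinsics" (3x3 intrinsics, pixels), "view" (4x4, takes a point from world to camera coordinates). Camera axes: x right, y up, looking along -z (the intrinsics and any distortion apply to the point x, -y, -z); pixel columns grow to the right and rows downward; lengths in m; the calibration is good to about 2 mm. The wrist camera is an equidistant fisheye: a pixel r from the principal point sees the ray r / f radians off the axis. A picture is of the moment at which its call begins. There is no depth.
- sign_off(): hands the job in; it is judged then, once.
Trained networks look in the newest picture that a camera, given by its name, has taken for a name from the list of things; names that differ only in an ending like _2 or _b are one class to them, and where a whole thing is asked for, a point or a joint stands for the part that bears it (a point fixed in the world has none). Each returns a list of dicts, best first, with "p" (0 to 1); they miss things now and then, are a little off and sometimes report something else, mostly with a low value. They report only what shows in the picture. A call takes as long as a camera call.
- silhouettes(camera, name): "pixels" (384x512 bool, what is visible of it) and "extent" ([left, top, right, bottom] in pixels, round what is visible of it).
The state is a dict: "time_s": time; "qpos": joint angles; "joint_velocities": joint speeds; "effort": joint torques, N m; "tool_pos": TCP position; "tool_rot": TCP orientation; "force": force on the tool from outside, world axes, zero at the start; "wrist_torque": the same for the moment, N m; "grip_width": finger opening in m; "grasp_force": force on a finger pad.
Only numpy, scipy, OpenCV 4.12 (cv2) and the standard library are available. Lean on these libraries where they do the work, as an engineer would, in place of code of your own. Each camera call takes 0.05 s, during which the arm holds its last target. There are 200 camera calls.

TASK

Four impact sockets of different sizes were left standing about on the bench. Put each one back, hexagon up, into the well of the socket tray that was bored for its size (a well is only a little wider than its socket), standing flat on the well's floor. Leave the spanner and the dish of screws where they are.

Things in the scene. Friction and masses are not known exactly. Their poses are not given: they have to be found in the camera images.
- smallest_socket: Loose dark steel impact socket, the smallest of the four, standing upright with its hexagon opening up: 22 mm outside diameter, straight-sided, 40 mm high, 70 g. Origin: centre of its underside; z up.
- smallest_well: Light wooden block 77 x 77 x 24 mm with a round felt-floored well 31 mm across, 14 mm deep, bored for the 22 mm socket. Fixed; one of four blocks packed 78 mm apart in a low square steel tray, in varying places. Origin: centre of its underside, 3 mm above the bench; well floor at z = +10 mm, block top +24 mm; x, y along its sides.
- small_socket: Loose dark steel impact socket, the second smallest of the four, standing upright with its hexagon opening up: 34 mm outside diameter, straight-sided, 46 mm high, 0.17 kg. Origin: centre of its underside; z up.
- small_well: Light wooden block 77 x 77 x 24 mm with a round felt-floored well 43 mm across, 14 mm deep, bored for the 34 mm socket. Fixed; one of four blocks packed 78 mm apart in a low square steel tray, in varying places. Origin: centre of its underside, 3 mm above the bench; well floor at z = +10 mm, block top +24 mm; x, y along its sides.
- large_socket: Loose dark steel impact socket, the second largest of the four, standing upright with its hexagon opening up: 46 mm outside diameter, straight-sided, 52 mm high, 0.32 kg. Origin: centre of its underside; z up.
- large_well: Light wooden block 77 x 77 x 24 mm with a round felt-floored well 55 mm across, 14 mm deep, bored for the 46 mm socket. Fixed; one of four blocks packed 78 mm apart in a low square steel tray, in varying places. Origin: centre of its underside, 3 mm above the bench; well floor at z = +10 mm, block top +24 mm; x, y along its sides.
- largest_socket: Loose dark steel impact socket, the largest of the four, standing upright with its hexagon opening up: 58 mm outside diameter, straight-sided, 58 mm high, 0.55 kg. Origin: centre of its underside; z up.
- largest_well: Light wooden block 77 x 77 x 24 mm with a round felt-floored well 67 mm across, 14 mm deep, bored for the 58 mm socket. Fixed; one of four blocks packed 78 mm apart in a low square steel tray, in varying places. Origin: centre of its underside, 3 mm above the bench; well floor at z = +10 mm, block top +24 mm; x, y along its sides.
- spanner: Bystander, loose: steel spanner 174 mm long, 11 mm thick, lying between the tray and a tall tool case. (On the other side of the tray a caulking gun leans away from the robot, up to 0.5 m high: carry things past it on the robot's side.) Origin: under its middle; y along it. Leave it.
- dish: Bystander, loose: round tin dish of brass screws, 106 mm across, 23 mm high. Origin: centre of its underside. Leave it.

How it is judged (in metres and radians):
At the end, for the whole second after the job is handed in: Each socket stands released and at rest, upright within 0.08 rad, in the well bored for its size: its axis within 9 mm of the well's centre and its underside within 3 mm of the well's floor. Spanner and dish lie within 30 mm of where they were (horizontal distance between smallest_socket and smallest_well below 0.009 m and z of smallest_socket in the frame of smallest_well below 0.013 m and angle between each of smallest_socket, small_socket, large_socket, largest_socket's own z axis and vertical below 0.08 rad and linear speed of each of smallest_socket, small_socket, large_socket, largest_socket below 0.02 m/s and contact force between the fingers and smallest_socket below 0.1 N and horizontal distance between small_socket and small_well below 0.009 m and z of small_socket in the frame of small_well below 0.013 m and contact force between the fingers and small_socket below 0.1 N and horizontal distance between large_socket and large_well below 0.009 m and z of large_socket in the frame of large_well below 0.013 m and contact force between the fingers and large_socket below 0.1 N and horizontal distance between largest_socket and largest_well below 0.009 m and z of largest_socket in the frame of largest_well below 0.013 m and contact force between the fingers and largest_socket below 0.1 N and distance of each of spanner, dish from where it was at the start of the episode below 0.03 m); the robot touches nothing.
It fails at once if the spanner was pushed more than 40 mm (distance of spanner from where it was at the start of the episode above 0.04 m).
It fails at once if the dish of screws was pushed more than 40 mm (distance of dish from where it was at the start of the episode above 0.04 m).
It also fails if it takes over 109 s, if anything falls off the work surface, if the arm or the gripper's body presses on something with over 40 N, if the wrist force passes 120 N, or if a joint passes its speed limit or range.

## Working session

There is one attempt and no reset: what is moved stays moved. The work goes in short steps, Python scripts to look and compute and a tool call to move; the robot and the scene stay as the last step left them, time stands still between calls to the robot, and variables do not carry over. Pictures are saved under pics/ and viewed, at most 17 in all, crops included, and the job is handed in when it is done.

Besides the shell and the picture viewer there is one more tool, called after "Call:" by a JSON object that holds its "op" and its "data". play_rows: Moves the arm, as the interface text tells. Its arguments: {"type":"object","properties":{"steps":{"type":"array","items":{"type":"array","items":{"type":"array","items":{"type":"number"}}}},"force":{"type":"number"}},"required":["steps"]}

```bash
mkdir -p pics; ls; python3 - <<'E'
from cell import *
import cv2,numpy as np
o=get_obs();print({k:np.round(v,3) for k,v in o.items()})
for c in ["top","side"]:
    r=read_camera(c);cv2.imwrite(f"pics/{c}0.png",r["frame"][:,:,::-1]);print(c,r["intrinsics"],np.round(r["view"],3))
    for n in ["smallest_socket","small_socket","large_socket","largest_socket","smallest_well","small_well","large_well","largest_well","spanner","dish"]:
        print(n,[(round(d["p"],2),np.round(d["extent"]).tolist()) for d in silhouettes(c,n)[:3]])
print(get_obs()["time_s"])
E
```

```text
pics
{'time_s': np.float64(0.0), 'qpos': array([77.929, 18.441, -4.016, 83.173,  1.297, 78.539, -3.26 ]), 'joint_velocities': array([ 0.111, -0.013,  0.063, -0.021,  0.013,  0.066, -0.012]), 'effort': array([ 1.0000e-03, -4.9129e+01, -4.0400e-01, -3.1253e+01, -6.4000e-02,
        4.4000e-02,  0.0000e+00]), 'tool_pos': array([ 0.145, -0.633,  0.221]), 'tool_rot': array([-1.79892e+02,  7.00000e-03,  1.28810e+01]), 'force': array([0.353, 0.668, 0.211]), 'wrist_torque': array([-0.007, -0.02 , -0.025]), 'grasp_force': np.float64(0.0), 'grip_width': np.float64(0.087)}
top [[444.31244996   0.         262.33421231]
 [  0.         444.31244996 193.36588134]
 [  0.           0.           1.        ]] [[ 0.023 -1.     0.016  0.238]
 [ 0.988  0.025  0.154 -0.46 ]
 [-0.155  0.012  0.988 -1.099]
 [ 0.     0.     0.     1.   ]]
smallest_socket []
small_socket [(0.51, [188.0, 148.0, 199.0, 165.0])]
large_socket [(0.56, [212.0, 212.0, 235.0, 232.0]), (0.51, [245.0, 196.0, 260.0, 218.0])]
largest_socket [(0.68, [212.0, 214.0, 237.0, 234.0])]
smallest_well [(0.68, [313.0, 170.0, 346.0, 201.0])]
small_w
[... 343 characters left out ...]
7863 195.39967488]
 [  0.           0.           1.        ]] [[-0.902 -0.431  0.017  0.554]
 [ 0.196 -0.374  0.906 -0.021]
 [-0.384  0.821  0.422 -0.903]
 [ 0.     0.     0.     1.   ]]
smallest_socket [(0.57, [227.0, 225.0, 241.0, 249.0])]
small_socket [(0.56, [182.0, 210.0, 201.0, 236.0])]
large_socket [(0.47, [267.0, 192.0, 285.0, 201.0])]
largest_socket [(0.88, [264.0, 202.0, 294.0, 237.0]), (0.71, [236.0, 175.0, 262.0, 187.0])]
smallest_well [(0.51, [265.0, 164.0, 295.0, 178.0])]
small_well [(0.74, [237.0, 163.0, 270.0, 177.0])]
large_well [(0.55, [262.0, 173.0, 294.0, 192.0])]
largest_well [(0.6, [236.0, 175.0, 265.0, 185.0])]
spanner []
dish [(0.91, [236.0, 247.0, 299.0, 289.0])]
1.1
```

```bash
python3 - <<'E'
import cv2,numpy as np
a=cv2.imread("pics/top0.png");b=cv2.imread("pics/side0.png")
cv2.imwrite("pics/topc.png",cv2.resize(a[100:280,120:380],None,fx=3,fy=3,interpolation=cv2.INTER_CUBIC))
cv2.imwrite("pics/sidec.png",cv2.resize(b[140:310,150:350],None,fx=3.5,fy=3.5,interpolation=cv2.INTER_CUBIC))
E
```

```text
(no output)
```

View pics/topc.png

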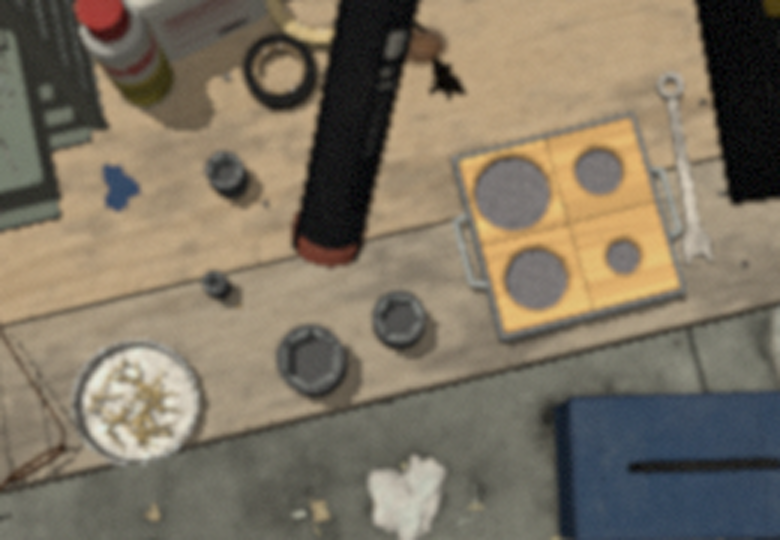

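View pics/sidec.png

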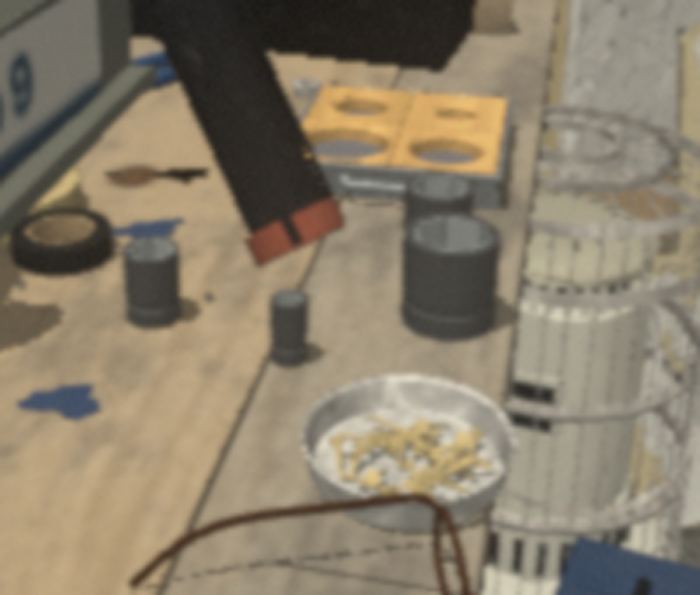

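View pics/top0.png

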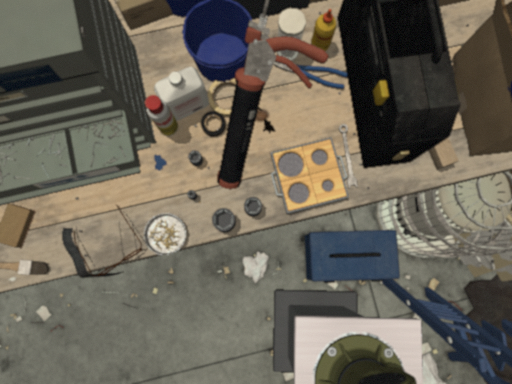

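The top crop shows the sockets (crop px): largest (314,358), large (400,318), small (228,173) and smallest (216,284). The wells are largest (513,192), small (599,170), large (536,278) and smallest (623,256). The caulking gun's foot is at (328,248), the dish at (138,402) and the spanner at x≈685.

```bash
cat > h.py <<'E'
import numpy as np
from scipy.spatial.transform import Rotation as Ro
def ray(r,uv,fish=False):
    K=r["intrinsics"];V=r["view"]
    x=(uv[0]-K[0,2])/K[0,0];y=(uv[1]-K[1,2])/K[1,1]
    if fish:
        t=np.hypot(x,y);s=np.sin(t)/max(t,1e-9);d=np.array([x*s,y*s,np.cos(t)])
    else: d=np.array([x,y,1.])
    d=d*[1,-1,-1];R=V[:3,:3]
    return -R.T@V[:3,3],R.T@d
def onz(r,uv,z,fish=False):
    o,d=ray(r,uv,fish);return o+d*(z-o[2])/d[2]
def proj(r,P,fish=False):
    K=r["intrinsics"];V=r["view"];P=np.atleast_2d(P);c=(P@V[:3,:3].T+V[:3,3])*[1,-1,-1]
    if fish:
        rho=np.hypot(c[:,0],c[:,1]);t=np.arctan2(rho,c[:,2]);q=c[:,:2]/rho[:,None]*t[:,None]
    else: q=c[:,:2]/c[:,2:]
    return q*[K[0,0],K[1,1]]+K[:2,2]
def rel(pos,rot,tgt,yaw):
    "total tool-frame shift and turn about tool z (deg) from pose to target"
    R=Ro.from_euler("xyz",rot,degrees=True).as_matrix()
    R2=Ro.from_euler("xyz",[180,0,yaw],degrees=True)
    return np.round(R.T@(np.array(tgt)-pos),4),np.round((Ro.from_matrix(R).inv()*R2).as_rotvec(),3)
E
python3 - <<'E'
from cell import *
from h import *
r=read_camera("top")
print("cam",onz(r,(262,193),0),ray(r,(0,0))[0])
for n,u,v,z in [("largest",314,358,.058),("large",400,318,.052),("small",228,173,.046),("smallest",216,284,.04),
 ("Wlargest",513,192,.026),("Wsmall",599,170,.026),("Wlarge",536,278,.026),("Wsmallest",623,256,.026),
 ("dish",138,402,.01),("gunfoot",328,255,.03),("spT",670,85,.005),("spB",698,255,.005),("casecorner",735,200,0.2)]:
    p=onz(r,(120+(u+.5)/3-.5,100+(v+.5)/3-.5),z);print(n,np.round(p,3),round(float(np.hypot(*p[:2])),3))
w=read_camera("wrist");print(w["intrinsics"],np.round(w["view"],3),np.round(ray(w,(0,0),True)[0],3))
print([np.round(ray(w,w["intrinsics"][:2,2],True)[1],3)])
E
```

```text
cam [0.46073161 0.24948122 0.        ] [0.27950094 0.26277993 1.15270229]
largest [0.384 0.342 0.058] 0.514
large [0.42  0.272 0.052] 0.5
small [0.541 0.421 0.046] 0.686
smallest [0.446 0.428 0.04 ] 0.618
Wlargest [0.536 0.177 0.026] 0.564
Wsmall [0.557 0.103 0.026] 0.567
Wlarge [0.461 0.156 0.026] 0.487
Wsmallest [0.482 0.082 0.026] 0.489
dish [0.348 0.494 0.01 ] 0.604
gunfoot [0.475 0.335 0.03 ] 0.582
spT [0.642 0.036 0.005] 0.643
spB [0.488 0.012 0.005] 0.488
casecorner [0.494 0.027 0.2  ] 0.495
[[297.31863964   0.         260.76181293]
 [  0.         297.31863964 191.66128   ]
 [  0.           0.           1.        ]] [[ 0.223 -0.975  0.001 -0.65 ]
 [ 0.934  0.213 -0.287  0.035]
 [ 0.28   0.065  0.958 -0.391]
 [ 0.     0.     0.     1.   ]] [ 0.222 -0.616  0.385]
[array([-0.28 , -0.065, -0.958])]
```

```bash
python3 - <<'E'
from cell import *
import cv2,numpy as np
w=read_camera("wrist")["frame"][:,:,::-1];s=cv2.imread("pics/side0.png")
cv2.imwrite("pics/sw.png",cv2.resize(np.hstack([s,w]),(800,300)))
E
```

```text
(no output)
```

View pics/sw.png

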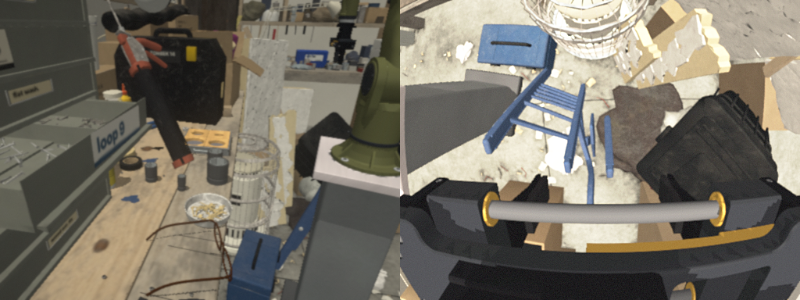

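The side view shows a tall case right of the tray (about 0.35 m) and the gun leaning over. The floor clutter sits below bench level. I'll raise the arm, pull it in and swing round to the work.

Call:
{"op": "play_rows", "data": {"steps": [[[0,-0.03,-0.04,0,0,0,0.087],[0,-0.03,-0.04,0,0,0,0.087],[0,-0.03,-0.04,0,0,0,0.087],[0,-0.03,-0.04,0,0,0,0.087],[0,-0.03,-0.04,0,0,0,0.087],[0.0495,-0.0025,0,0,0,-0.1,0.087],[0.0495,-0.0025,0,0,0,-0.1,0.087],[0.0495,-0.0025,0,0,0,-0.1,0.087],[0.0495,-0.0025,0,0,0,-0.1,0.087],[0.0495,-0.0025,0,0,0,-0.1,0.087],[0.0495,-0.0025,0,0,0,-0.1,0.087],[0.0495,-0.0025,0,0,0,-0.1,0.087]]]}}

```text
time_s: 2.45
tool_pos: [0.3982, -0.301, 0.4225]
tool_rot: [180.0, -0.0, 53.2]
force: [0.2, -0.3, 0.6]
grip_width: 0.0868
grasp_force: 0.0
```

Call:
{"op": "play_rows", "data": {"steps": [[[0.0495,-0.0025,0,0,0,-0.1,0.087],[0.0495,-0.0025,0,0,0,-0.1,0.087],[0.0495,-0.0025,0,0,0,-0.1,0.087],[0.0495,-0.0025,0,0,0,-0.1,0.087],[0.0495,-0.0025,0,0,0,-0.1,0.087],[0.0495,-0.0025,0,0,0,-0.1,0.087],[0.0495,-0.0025,0,0,0,-0.1,0.087],[0.0495,-0.0025,0,0,0,-0.1,0.087],[0.0495,-0.0025,0,0,0,-0.1,0.087],[0.0495,-0.0025,0,0,0,-0.1,0.087],[0.0495,-0.0025,0,0,0,-0.1,0.087],[0.0495,-0.0025,0,0,0,-0.1,0.087]]]}}

```text
time_s: 3.65
tool_pos: [0.4213, 0.2588, 0.4225]
tool_rot: [180.0, 0.0, 122.0]
force: [-0.0, 0.7, 0.5]
grip_width: 0.0869
grasp_force: 0.0
```

```bash
python3 - <<'E'
from cell import *
from h import *
import cv2,pickle
w=read_camera("wrist");pickle.dump(w,open("w1.pkl","wb"))
for n in ["smallest_socket","small_socket","large_socket","largest_socket","smallest_well","small_well","large_well","largest_well"]:
    print(n,[(round(d["p"],2),np.round(d["extent"]).tolist()) for d in silhouettes("wrist",n)[:2]])
for P in [[.384,.342,.058],[.42,.272,.052],[.541,.421,.046],[.446,.428,.04],[.536,.177,.027],[.557,.103,.027],[.461,.156,.027],[.482,.082,.027]]: print(P,np.round(proj(w,P,True),1))
cv2.imwrite("pics/w1.png",cv2.resize(w["frame"][:,:,::-1],(800,600),interpolation=cv2.INTER_CUBIC))
E
```

```text
smallest_socket [(0.7, [314.0, 74.0, 327.0, 86.0]), (0.39, [253.0, 225.0, 300.0, 265.0])]
small_socket [(0.61, [267.0, 4.0, 323.0, 49.0]), (0.59, [348.0, 101.0, 372.0, 117.0])]
large_socket [(0.65, [250.0, 127.0, 281.0, 157.0])]
largest_socket [(0.94, [256.0, 82.0, 288.0, 114.0])]
smallest_well [(0.61, [218.0, 216.0, 261.0, 256.0]), (0.56, [267.0, 1.0, 322.0, 52.0])]
small_well [(0.93, [256.0, 222.0, 297.0, 263.0])]
large_well [(0.58, [227.0, 179.0, 278.0, 224.0])]
largest_well [(0.63, [268.0, 188.0, 316.0, 234.0])]
[0.384, 0.342, 0.058] [[268.   98.6]]
[0.42, 0.272, 0.052] [[264.2 142.2]]
[0.541, 0.421, 0.046] [[361.7 110.8]]
[0.446, 0.428, 0.04] [[321.6  78.5]]
[0.536, 0.177, 0.027] [[287.8 211.5]]
[0.557, 0.103, 0.027] [[276.4 244.5]]
[0.461, 0.156, 0.027] [[250.4 201.2]]
[0.482, 0.082, 0.027] [[240.5 235. ]]
```

View pics/w1.png

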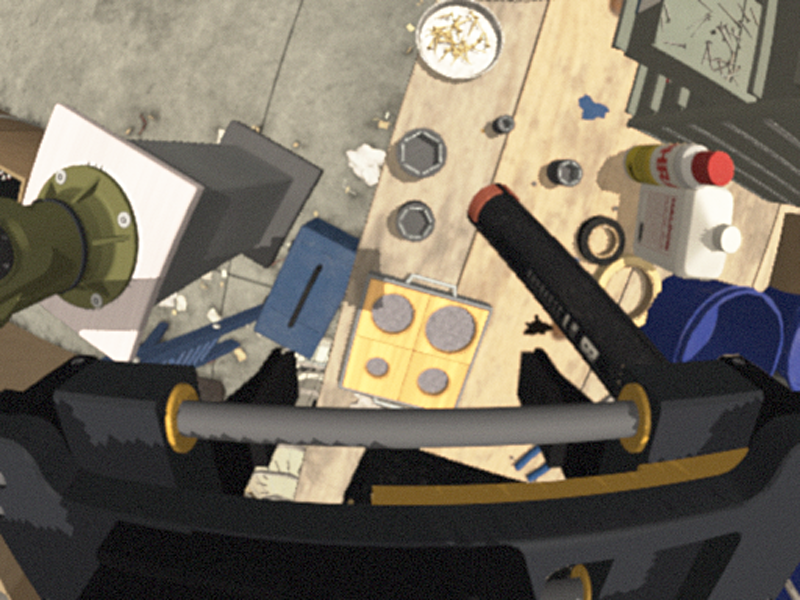

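The image agrees with the predictions to about 1 px. Next I'll fit the wells and sockets with a mask model, using both views.

```bash
cat >> h.py <<'E'
import cv2
from scipy.optimize import minimize
def disk(r,c,R,z,fish,S=4):
    t=np.linspace(0,2*np.pi,72);P=np.c_[c[0]+R*np.cos(t),c[1]+R*np.sin(t),0*t+z]
    return proj(r,P,fish)
def fill(polys,S,o,n,hull=False):
    ms=[]
    for p in ([np.vstack(polys)] if hull else polys):
        m=np.zeros((n*S,n*S),np.uint8);q=((p-o+.5)*S).astype(np.float32)
        if hull:q=cv2.convexHull(q)
        cv2.fillPoly(m,[np.round(q*16-8).astype(np.int32)],1,shift=4);ms.append(m)
    m=np.minimum.reduce(ms).astype(float)
    return m.reshape(n,S,n,S).mean((1,3))
def fit(r,c0,Rr,kind,h,fish,n=64,show=False):
    """fit xy of well (felt floor seen through rim) or socket (dark hull) to image"""
    g=proj(r,[c0[0],c0[1],.027],fish)[0];o=np.round(g-n/2)
    im=r["frame"][int(o[1]):int(o[1])+n,int(o[0]):int(o[0])+n].astype(float)
    if kind=="well": f=255-np.clip((im[:,:,0]-im[:,:,2])*2,0,255); f=f/255
    else: f=1-im.mean(2)/255
    def model(c):
        if kind=="well": return fill([disk(r,c,Rr,.027,fish),disk(r,c,Rr,.013,fish)],4,o,n)
        return fill([disk(r,c,Rr,0,fish),disk(r,c,Rr,h,fish)],4,o,n,True)
    yy,xx=np.mgrid[:n,:n];cc=model(c0);ys,xs=np.nonzero(cc>0);rad=max(np.ptp(xs),np.ptp(ys))/2+3
    W=np.hypot(xx-xs.mean(),yy-ys.mean())<rad
    def cost(c):
        m=model(c)[W];A=np.c_[m,np.ones(m.size)];s=np.linalg.lstsq(A,f[W],rcond=None);return s[1][0] if len(s[1]) else 1e9
    s=minimize(cost,c0,method="Nelder-Mead",options=dict(initial_simplex=np.array(c0)+[[0,0],[.006,0],[0,.006]],xatol=1e-4,fatol=1e-4))
    return s.x,s.fun/W.sum()
OB={"largest":(.029,.058,[.384,.342]),"large":(.023,.052,[.42,.272]),"small":(.017,.046,[.541,.421]),"smallest":(.011,.04,[.446,.428])}
WE={"largest":(.0335,[.536,.177]),"small":(.0215,[.557,.103]),"large":(.0275,[.461,.156]),"smallest":(.0155,[.482,.082])}
E
python3 - <<'E'
from cell import *
from h import *
import pickle
w=pickle.load(open("w1.pkl","rb"));t=read_camera("top")
print(get_obs()["tool_pos"],"arm may hide top view")
for k,(R,c) in WE.items():
    print("W",k,*[np.round(np.r_[fit(r,c,R,"well",0,f)],4) for r,f in((w,True),(t,False))])
for k,(R,h,c) in OB.items():
    print("S",k,*[np.round(np.r_[fit(r,c,R,"s",h,f)],4) for r,f in((w,True),(t,False))])
print(proj(w,get_obs()["tool_pos"],True))
E
```

```text
[0.42304215 0.25567155 0.42234171] arm may hide top view
W largest [0.5371 0.1775 0.0083] [5.211e-01 2.167e-01 2.000e-04]
W small [0.5586 0.1023 0.0066] [5.492e-01 1.135e-01 1.000e-04]
W large [0.4616 0.1557 0.0061] [4.687e-01 1.425e-01 2.000e-04]
W smallest [0.4834 0.0808 0.0072] [4.846e-01 7.940e-02 1.000e-04]
S largest [0.384  0.343  0.0115] [0.3806 0.3409 0.0058]
S large [0.4203 0.2722 0.0114] [0.4214 0.2627 0.0111]
S small [0.542  0.4219 0.018 ] [0.5414 0.4216 0.0077]
S smallest [0.4467 0.4263 0.0134] [0.4449 0.4255 0.0056]
[[260.73609294 244.39716295]]
```

Call:
{"op": "play_rows", "data": {"steps": [[[0,0,0.045,0,0,0.14,0.087],[0,0,0.045,0,0,0.14,0.087],[0.016,-0.006,0.045,0,0,0,0.087],[0.016,-0.007,0.045,0,0,0,0.087],[0,0,0.042,0,0,0,0.087],[0,0,0,0,0,0,0.087],[0,0,0,0,0,0,0.087]]]}}

```text
time_s: 4.85
tool_pos: [0.4016, 0.2837, 0.2012]
tool_rot: [-180.0, -0.0, 105.6]
force: [0.0, 0.4, 0.0]
grip_width: 0.0876
grasp_force: 0.0
```

```bash
cat > look.py <<'E'
import sys
from cell import *
from h import *
k=sys.argv[1];w=read_camera("wrist")
o=get_obs();print(np.round(o["tool_pos"],4),np.round(o["tool_rot"],2),"t",o["time_s"])
o=get_obs();print(np.round(o["tool_pos"],4),np.round(o["tool_rot"],2))
R,h,c=OB[k];x,e=fit(w,c,R,"s",h,True,140)
print(k,np.round(x,4),e,np.round(proj(w,[x[0],x[1],h],True),1))
g=proj(w,[x[0],x[1],h/2],True)[0];f=w["frame"].copy()
for z in(0,h): cv2.polylines(f,[np.round(disk(w,x,R,z,True)*16).astype(np.int32)],True,(255,0,0),1,shift=4)
u,v=int(max(g[0]-75,0)),int(max(g[1]-60,0))
cv2.imwrite(f"pics/look_{k}.png",cv2.resize(f[v:v+120,u:u+150,::-1],None,fx=4,fy=4))
print("rel",rel(o["tool_pos"],o["tool_rot"],[x[0],x[1],.02],106))
E
python3 look.py largest
```

```text
[0.4025 0.2844 0.2024] [ 1.7988e+02 -6.0000e-02  1.0561e+02] t 4.9
[0.4025 0.2844 0.2024] [ 1.7988e+02 -6.0000e-02  1.0561e+02]
largest [0.3843 0.3445] 0.016326366893611055 [[260.7 120.3]]
rel (array([ 0.0626, -0.0018,  0.1825]), array([ 0.002, -0.001, -0.007]))
```

View pics/look_largest.png

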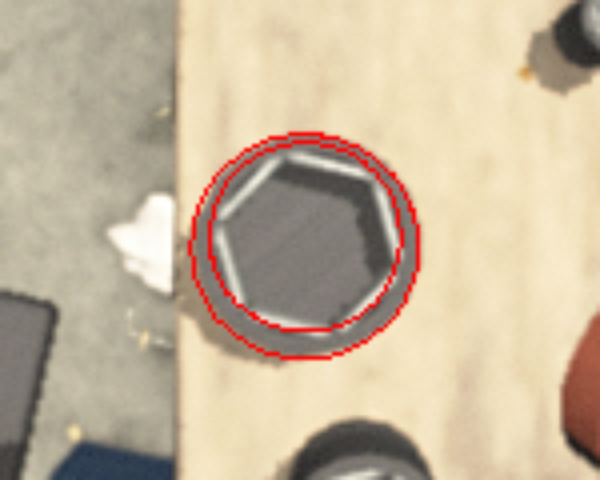

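The red circles match the socket's rim and foot to about 1 mm, with the rim centre at crop (305,245). I'll descend and grip.

Call:
{"op": "play_rows", "data": {"steps": [[[0.031,-0.001,0.03,0,0,0,0.087],[0.031,-0.001,0.03,0,0,0,0.087],[0,0,0.045,0,0,0,0.087],[0,0,0.04,0,0,0,0.087],[0,0,0.025,0,0,0,0.087],[0,0,0.01,0,0,0,0.087],[0,0,0,0,0,0,0.04],[0,0,0,0,0,0,0.04],[0,0,0,0,0,0,0.04],[0,0,0,0,0,0,0.04],[0,0,0,0,0,0,0.04],[0,0,0,0,0,0,0.04]]], "force": 40}}

```text
time_s: 6.1
tool_pos: [0.3845, 0.3443, 0.022]
tool_rot: [179.8, -0.1, 105.7]
force: [3.2, 0.8, 5.3]
grip_width: 0.0567
grasp_force: 40.0
```

Call:
{"op": "play_rows", "data": {"steps": [[[0,0,-0.03,0,0,0,0.04],[0,0,-0.045,0,0,0,0.04],[0,0,-0.045,0,0,0,0.04],[-0.04,0,0,0,0,0,0.04],[-0.04,0,0,0,0,0,0.04],[-0.04,0,0,0,0,0,0.04],[-0.041,0,0,0,0,0,0.04],[-0.041,0.01,0,0,0,0,0.04],[0,0.04,0,0,0,0,0.04],[0,0.035,0,0,0,0,0.04],[0,0.017,0,0,0,0,0.04],[0,0,0,0,0,0,0.04]]]}}

```text
time_s: 7.3
tool_pos: [0.5352, 0.1766, 0.1384]
tool_rot: [-179.8, -0.2, 105.7]
force: [-0.4, 0.3, -7.1]
grip_width: 0.0568
grasp_force: 40.0
```

```bash
python3 - <<'E'
from cell import *
from h import *
w=read_camera("wrist");o=get_obs();print(np.round(o["tool_pos"],4),np.round(o["tool_rot"],2),o["grip_width"],o["grasp_force"])
cv2.imwrite("pics/c1.png",cv2.resize(w["frame"][90:330,130:400,::-1],None,fx=2.2,fy=2.2))
print(rel(o["tool_pos"],o["tool_rot"],[.537,.1775,.033],106), proj(w,[[.537,.1775,.027],[.537,.1775,o["tool_pos"][2]+.038]],True))
E
```

```text
[0.5336 0.1765 0.1384] [-1.7970e+02 -1.2000e-01  1.0572e+02] 0.056697637848594815 40.00257504378169
(array([-0.0002,  0.0041,  0.1054]), array([-0.005, -0.002, -0.005])) [[263.41460427 188.26144023]
 [264.63928024 271.83185726]]
```

View pics/c1.png

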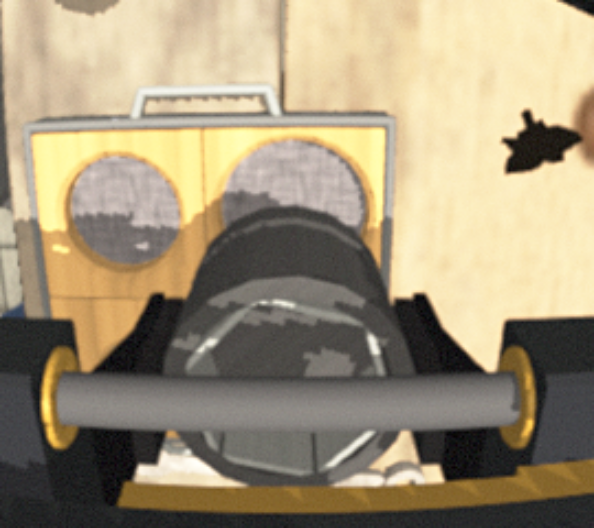

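Call:
{"op": "play_rows", "data": {"steps": [[[0,0.003,0.03,0,0,0,0.04],[0,0,0.03,0,0,0,0.04],[0,0,0.02,0,0,0,0.04],[0,0,0.01,0,0,0,0.04],[0,0,0.006,0,0,0,0.04],[0,0,0.003,0,0,0,0.04],[0,0,0,0,0,0,0.04]]]}}

```text
time_s: 8.05
tool_pos: [0.5383, 0.1773, 0.042]
tool_rot: [180.0, 0.0, 105.7]
force: [0.2, -0.5, -5.8]
grip_width: 0.0569
grasp_force: 40.0
```

Call:
{"op": "play_rows", "data": {"steps": [[[0,0,0.003,0,0,0,0.04],[0,0,0.002,0,0,0,0.04],[0,0,0.002,0,0,0,0.04],[0,0,0,0,0,0,0.04],[0,0,0,0,0,0,0.04]]]}}

```text
time_s: 8.55
tool_pos: [0.5384, 0.1773, 0.035]
tool_rot: [180.0, 0.0, 105.7]
force: [-1.4, -0.5, -1.5]
grip_width: 0.0569
grasp_force: 40.0
```

Call:
{"op": "play_rows", "data": {"steps": [[[0,0,0,0,0,0,0.07],[0,0,0,0,0,0,0.07],[0,0,0,0,0,0,0.07],[0,0,-0.03,0,0,0,0.07],[0,0,-0.045,0,0,0,0.07],[0,0,-0.045,0,0,0,0.07],[0,-0.03,-0.035,0,0,0,0.07],[0.021,-0.03,-0.01,0,0,0,0.07],[0.021,-0.028,0,0,0,0,0.07],[0.021,0,0,0,0,0,0.07],[0,0,0,0,0,0,0.07],[0,0,0,0,0,0,0.07]]]}}

```text
time_s: 9.75
tool_pos: [0.4367, 0.2141, 0.1998]
tool_rot: [179.9, 0.1, 105.8]
force: [-0.0, -0.2, -0.3]
grip_width: 0.0703
grasp_force: 0.0
```

```bash
python3 look.py large
```

```text
[0.437  0.2135 0.1996] [1.7998e+02 1.0000e-02 1.0567e+02] t 9.8
[0.437  0.2135 0.1996] [1.7998e+02 1.0000e-02 1.0567e+02]
large [0.421  0.2723] 0.018036795615837545 [[261.5 122.6]]
rel (array([0.061 , 0.0005, 0.1796]), array([ 0.   ,  0.   , -0.006]))
```

View pics/look_large.png

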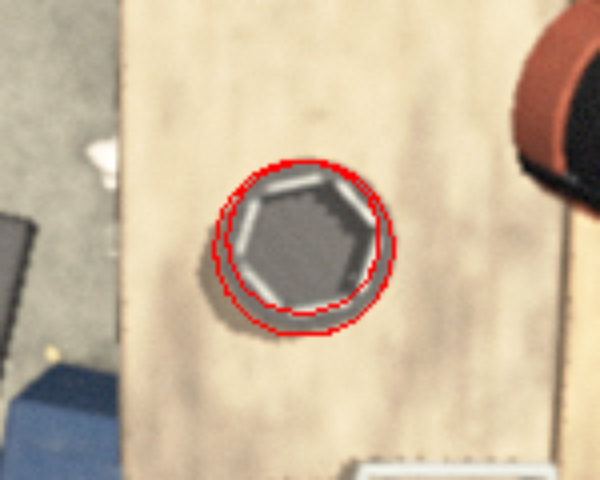

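The ring fit is about 1 px low and left: hex centre at crop (309,244) against the fit at (304,247). I'll correct for that and grip.

Call:
{"op": "play_rows", "data": {"steps": [[[0.031,0.001,0.03,0,0,0,0.07],[0.031,0,0.03,0,0,0,0.07],[0,0,0.045,0,0,0,0.07],[0,0,0.04,0,0,0,0.07],[0,0,0.025,0,0,0,0.07],[0,0,0.01,0,0,0,0.07],[0,0,0,0,0,0,0.03],[0,0,0,0,0,0,0.03],[0,0,0,0,0,0,0.03],[0,0,0,0,0,0,0.03],[0,0,0,0,0,0,0.03]]], "force": 35}}

```text
time_s: 10.9
tool_pos: [0.4218, 0.2745, 0.0208]
tool_rot: [179.8, 0.0, 105.7]
force: [0.3, 0.0, 4.4]
grip_width: 0.0448
grasp_force: 35.0
```

Call:
{"op": "play_rows", "data": {"steps": [[[0,0,-0.03,0,0,0,0.03],[0,0,-0.045,0,0,0,0.03],[0,0,-0.025,0,0,0,0.03],[-0.035,0.002,0,0,0,0,0.03],[-0.04,0.003,0,0,0,0,0.03],[-0.035,0.002,0,0,0,0,0.03],[-0.0147,0,0,0,0,0,0.03],[0,0,0.02,0,0,0,0.03],[0,0,0.02,0,0,0,0.03],[0,0,0,0,0,0,0.03],[0,0,0,0,0,0,0.03]]]}}

```text
time_s: 12.0
tool_pos: [0.4604, 0.1561, 0.0795]
tool_rot: [-179.9, -0.0, 105.7]
force: [-0.5, 0.0, -2.5]
grip_width: 0.0452
grasp_force: 35.0
```

```bash
python3 - <<'E'
from cell import *
from h import *
w=read_camera("wrist");o=get_obs();print(np.round(o["tool_pos"],4),np.round(o["tool_rot"],2),o["force"])
f=w["frame"].copy()
for R,c in ((.0275,[.4616,.1557]),(.0335,[.537,.1775])): cv2.polylines(f,[np.round(disk(w,c,R,.027,True)*16).astype(np.int32)],True,(255,0,0),1,shift=4)
cv2.polylines(f,[np.round(disk(w,[.537,.1775],.029,.071,True)*16).astype(np.int32)],True,(0,255,0),1,shift=4)
cv2.imwrite("pics/c2.png",cv2.resize(f[110:350,150:460,::-1],None,fx=2.2,fy=2.2))
E
```

```text
[0.4611 0.1564 0.0801] [179.97   0.   105.74] [ 0.34584489  0.42159968 -3.18475767]
```

View pics/c2.png

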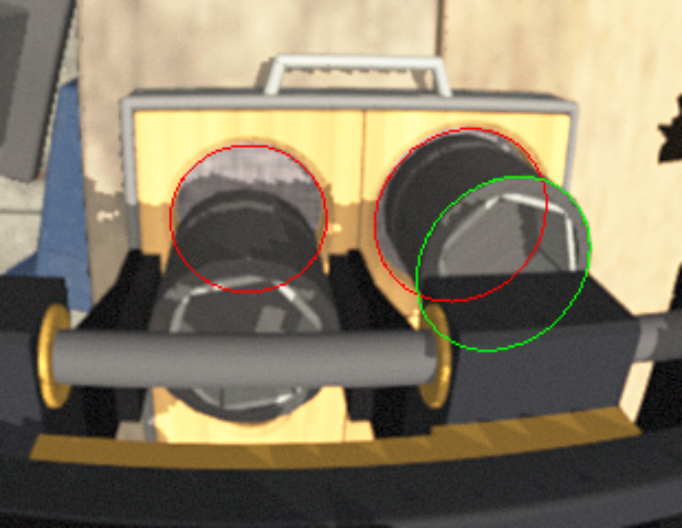

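Largest is seated: the green ring fits its rim. The red well ring is within about 1 mm of the well. I'll lower the large socket.

Call:
{"op": "play_rows", "data": {"steps": [[[0.001,0,0.015,0,0,0,0.03],[0,0,0.015,0,0,0,0.03],[0,0,0.007,0,0,0,0.03],[0,0,0.004,0,0,0,0.03],[0,0,0.003,0,0,0,0.03],[0,0,0.001,0,0,0,0.03],[0,0,0,0,0,0,0.03],[0,0,0,0,0,0,0.03]]]}}

```text
time_s: 12.85
tool_pos: [0.4611, 0.157, 0.0348]
tool_rot: [180.0, 0.0, 105.7]
force: [-1.2, 0.1, -3.8]
grip_width: 0.045
grasp_force: 35.0
```

Call:
{"op": "play_rows", "data": {"steps": [[[0,0,0.001,0,0,0,0.03],[0,0,0.001,0,0,0,0.03],[0,0,0,0,0,0,0.03],[0,0,0,0,0,0,0.03]]]}}

```text
time_s: 13.25
tool_pos: [0.4612, 0.157, 0.0338]
tool_rot: [180.0, 0.1, 105.7]
force: [-3.8, -2.1, 8.5]
grip_width: 0.0454
grasp_force: 35.0
```

Call:
{"op": "play_rows", "data": {"steps": [[[0,0,0,0,0,0,0.056],[0,0,0,0,0,0,0.056],[0,0,-0.005,0,0,0,0.056],[0,0,-0.03,0,0,0,0.056],[0,-0.01,-0.045,0,0,0,0.056],[0,-0.02,-0.045,0,0,0,0.056],[0.015,-0.02,-0.04,0,0,0,0.056],[0.045,0,0,0,0,0,0.056],[0.045,0,0,0,0,0,0.056],[0.045,0,0,0,0,0,0.056],[0.04,0.02,0,0,0,0,0.05],[0.032,0.03,0,0,0,0,0.05]]]}}

```text
time_s: 14.45
tool_pos: [0.3976, 0.3443, 0.1976]
tool_rot: [-179.9, 0.1, 105.8]
force: [-0.9, -1.3, 2.0]
grip_width: 0.0507
grasp_force: 0.0
```

Call:
{"op": "play_rows", "data": {"steps": [[[0,0,0,0,0,0,0.05],[0,0,0,0,0,0,0.05]]]}}

```text
time_s: 14.65
tool_pos: [0.3954, 0.3453, 0.1966]
tool_rot: [-179.7, -0.2, 106.1]
force: [0.8, -0.7, 0.8]
grip_width: 0.0501
grasp_force: 0.0
```

```bash
python3 look.py smallest
```

```text
[0.3964 0.3436 0.1971] [-1.7981e+02 -2.0000e-02  1.0595e+02] t 14.7
[0.3964 0.3436 0.1971] [-1.7981e+02 -2.0000e-02  1.0595e+02]
smallest [0.4482 0.4296] 0.021827571511586888 [[330.3 118.5]]
rel (array([0.0684, 0.074 , 0.1769]), array([-0.003, -0.   , -0.001]))
```

View pics/look_smallest.png

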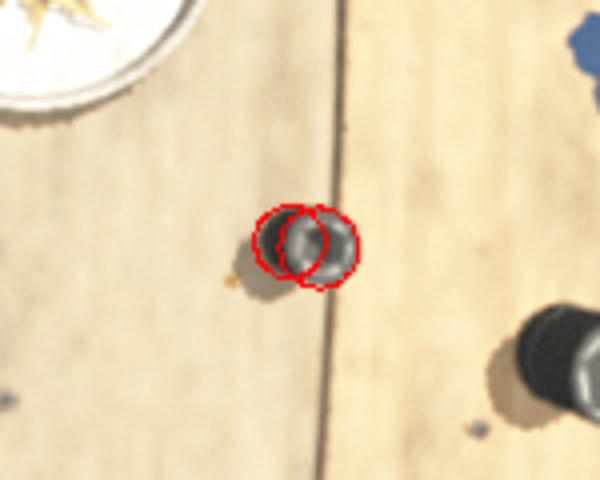

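The fit rings lie on the socket: rim centre at crop (320,248), foot at (290,240). I'll pick it up.

Call:
{"op": "play_rows", "data": {"steps": [[[0.034,0,0,0,0,0,0.05],[0.034,0.01,0.01,0,0,0,0.05],[0,0.035,0.02,0,0,0,0.05],[0,0.029,0.03,0,0,0,0.05],[0,0,0.045,0,0,0,0.05],[0,0,0.04,0,0,0,0.05],[0,0,0.025,0,0,0,0.05],[0,0,0.008,0,0,0,0.05],[0,0,0,0,0,0,0.01],[0,0,0,0,0,0,0.01],[0,0,0,0,0,0,0.01],[0,0,0,0,0,0,0.01]]], "force": 20}}

```text
time_s: 15.9
tool_pos: [0.4502, 0.4295, 0.0208]
tool_rot: [180.0, -0.0, 105.8]
force: [-0.4, 0.4, 0.8]
grip_width: 0.0261
grasp_force: 0.0
```

Call:
{"op": "play_rows", "data": {"steps": [[[0,0,0,0,0,0,0.01]]]}}

```text
time_s: 16.0
tool_pos: [0.4499, 0.4295, 0.0203]
tool_rot: [-180.0, -0.0, 105.9]
force: [0.0, -1.1, 4.1]
grip_width: 0.0211
grasp_force: 20.0
```

Call:
{"op": "play_rows", "data": {"steps": [[[0,0,-0.03,0,0,0,0.01],[0,0,-0.045,0,0,0,0.01],[0,-0.02,-0.045,0,0,0,0.01],[0,-0.04,0,0,0,0,0.01],[-0.02,-0.04,0,0,0,0,0.01],[-0.045,0,0,0,0,0,0.01],[-0.045,0,0,0,0,0,0.01],[-0.045,0,0,0,0,0,0.01],[-0.045,0,0,0,0,0,0.01],[-0.045,0,0,0,0,0,0.01],[-0.045,0,0,0,0,0,0.01],[-0.035,0.02,0,0,0,0,0.01]]]}}

```text
time_s: 17.2
tool_pos: [0.4609, 0.0901, 0.1402]
tool_rot: [-179.8, 0.7, 105.7]
force: [0.3, 0.5, 0.2]
grip_width: 0.0215
grasp_force: 20.0
```

Call:
{"op": "play_rows", "data": {"steps": [[[-0.02,0.019,0,0,0,0,0.01],[0,0,0.025,0,0,0,0.01],[0,0,0.025,0,0,0,0.01],[0,0,0,0,0,0,0.01],[0,0,0,0,0,0,0.01]]]}}

```text
time_s: 17.7
tool_pos: [0.4848, 0.0812, 0.0895]
tool_rot: [-179.8, -0.0, 105.9]
force: [-0.1, 0.0, -0.9]
grip_width: 0.021
grasp_force: 20.0
```

```bash
cat > wl.py <<'E'
import sys
from cell import *
from h import *
k=sys.argv[1];z=float(sys.argv[2]);W={"smallest":[.4834,.0808],"small":[.5586,.1023]}[k];R=WE[k][0]
w=read_camera("wrist");o=get_obs();p=o["tool_pos"];print(np.round(p,4),np.round(o["tool_rot"],2),o["force"])
print(rel(p,o["tool_rot"],[*W,z],106))
f=w["frame"].copy()
cv2.polylines(f,[np.round(disk(w,W,R,.027,True)*16).astype(np.int32)],True,(255,0,0),1,shift=4)
cv2.imwrite(f"pics/wl_{k}.png",cv2.resize(f[130:310,150:370,::-1],None,fx=3,fy=3))
E
python3 wl.py smallest .033
```

```text
[0.4856 0.0812 0.0902] [-1.7994e+02  1.0000e-02  1.0593e+02] [ 0.24528754  0.6580208  -1.66912125]
(array([ 0.0003, -0.0021,  0.0572]), array([-0.001,  0.   , -0.001]))
```

View pics/wl_smallest.png

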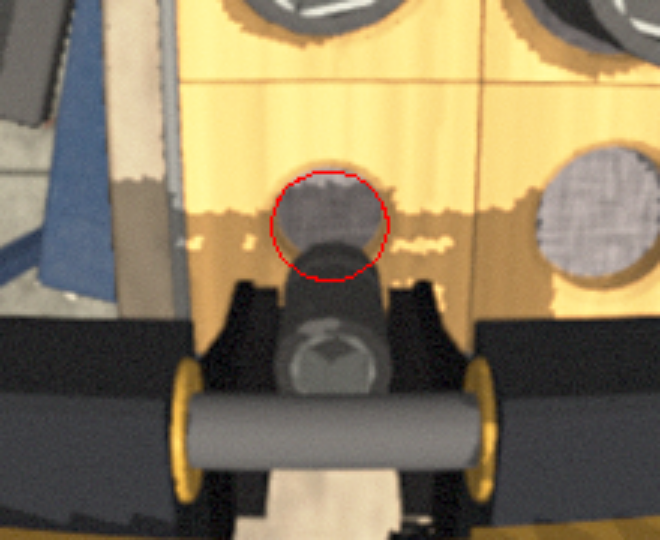

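The smallest well shows about 2 mm further toward +x than the ring: its top edge is at row 162, the ring's at 171. I'll correct and lower.

Call:
{"op": "play_rows", "data": {"steps": [[[0.0015,-0.001,0.02,0,0,0,0.01],[0,0,0.015,0,0,0,0.01],[0,0,0.01,0,0,0,0.01],[0,0,0.006,0,0,0,0.01],[0,0,0.003,0,0,0,0.01],[0,0,0.001,0,0,0,0.01],[0,0,0,0,0,0,0.01],[0,0,0,0,0,0,0.01]]]}}

```text
time_s: 18.55
tool_pos: [0.484, 0.0817, 0.0346]
tool_rot: [-179.9, 0.0, 105.9]
force: [0.8, -0.9, -0.4]
grip_width: 0.0208
grasp_force: 20.0
```

Call:
{"op": "play_rows", "data": {"steps": [[[0,0,0.001,0,0,0,0.01],[0,0,0.001,0,0,0,0.01],[0,0,0,0,0,0,0.01],[0,0,0,0,0,0,0.01]]]}}

```text
time_s: 18.95
tool_pos: [0.4841, 0.0816, 0.0332]
tool_rot: [-179.9, 0.1, 105.9]
force: [-2.2, -1.1, 9.0]
grip_width: 0.0212
grasp_force: 20.0
```

Call:
{"op": "play_rows", "data": {"steps": [[[0,0,0,0,0,0,0.04],[0,0,0,0,0,0,0.04],[0,0,-0.005,0,0,0,0.04],[0,0,-0.03,0,0,0,0.04],[0,-0.02,-0.045,0,0,0,0.04],[0,-0.02,-0.045,0,0,0,0.04],[0.015,-0.02,-0.042,0,0,0,0.06],[0.045,0,0,0,0,0,0.06],[0.045,0,0,0,0,0,0.06],[0.045,0,0,0,0,0,0.06],[0.045,0,0,0,0,0,0.06],[0.045,0,0,0,0,0,0.06]]]}}

```text
time_s: 20.15
tool_pos: [0.376, 0.2813, 0.1758]
tool_rot: [-179.6, 0.5, 105.3]
force: [0.1, -1.6, 0.7]
grip_width: 0.0594
grasp_force: 0.0
```

Call:
{"op": "play_rows", "data": {"steps": [[[0.045,0.02,0,0,0,0,0.06],[0,0.03,0,0,0,0,0.06],[0,0.03,0,0,0,0,0.06],[0,0,0,0,0,0,0.06],[0,0,0,0,0,0,0.06]]]}}

```text
time_s: 20.65
tool_pos: [0.4369, 0.3335, 0.1757]
tool_rot: [-179.2, 0.1, 105.7]
force: [-0.5, 0.2, 0.9]
grip_width: 0.0598
grasp_force: 0.0
```

```bash
python3 look.py small
```

```text
[0.4365 0.3333 0.176 ] [-179.25    0.2   105.72] t 20.7
[0.4365 0.3333 0.176 ] [-179.25    0.2   105.72]
small [0.5442 0.4247] 0.027668478952370103 [[386.7 129.2]]
rel (array([0.0594, 0.1305, 0.1541]), array([-0.013,  0.004, -0.005]))
```

View pics/look_small.png

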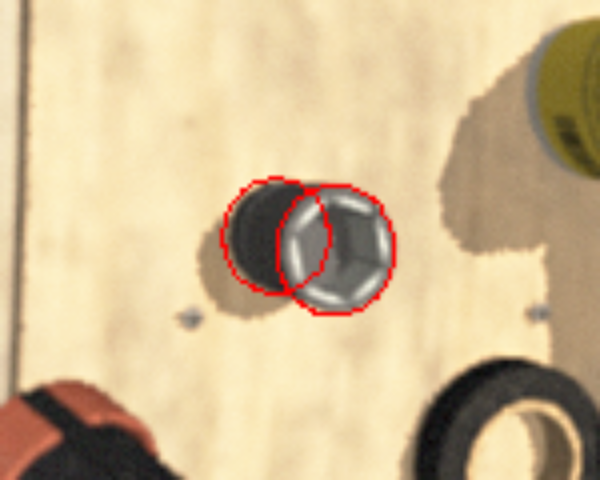

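```bash
python3 - <<'E'
from h import *
import pickle
from cell import *
w=pickle.load(open("w1.pkl","rb"));t=read_camera("top")
# bottle base edge nearest in w1, cap in w1 ; top0 base / cap
a=lambda q:(q[0]/1.5625,q[1]/1.5625)
print("w1 base edge",onz(w,a((632,163)),0.0,True))
c=lambda u,v:(120+u/3,100+v/3)
print("top base edge",onz(t,c(152,108),0.))
o1,d1=ray(w,a((713,168)),True);o2,d2=ray(t,c(97,8))
s=np.linalg.lstsq(np.c_[d1,-d2],o2-o1,rcond=None)[0];print("cap",o1+d1*s[0],o2+d2*s[1])
o1,d1=ray(w,a((487,203)),True);o2,d2=ray(t,c(328,248))
s=np.linalg.lstsq(np.c_[d1,-d2],o2-o1,rcond=None)[0];print("gunfoot",o1+d1*s[0],o2+d2*s[1])
# gun edges nearest socket: top pic at row
for z in(.1,.2,.3): print(z,[np.round(onz(t,c(u,v),z),3) for u,v in((318,150),(328,90),(338,20))])
o=get_obs();print(o["qpos"],o["tool_rot"])
E
```

```text
w1 base edge [0.6267178  0.49874326 0.        ]
top base edge [0.60857829 0.49694804 0.        ]
cap [0.64214547 0.50958341 0.16155872] [0.64117113 0.51093653 0.16154197]
gunfoot [ 0.49533156  0.33890784 -0.02725154] [ 0.49110008  0.33789178 -0.02807447]
0.1 [array([0.549, 0.341, 0.1  ]), array([0.599, 0.334, 0.1  ]), array([0.659, 0.328, 0.1  ])]
0.2 [array([0.523, 0.333, 0.2  ]), array([0.569, 0.327, 0.2  ]), array([0.623, 0.322, 0.2  ])]
0.3 [array([0.497, 0.326, 0.3  ]), array([0.538, 0.321, 0.3  ]), array([0.587, 0.316, 0.3  ])]
[ 18.92536128  21.98417683 -71.0798616   98.8450273   21.25883881
  75.47536219 -40.92221593] [-179.30293305    0.25731696  105.71068837]
```

The socket is located with the ring fit good. The bottle at about (.63,.505) is close to the gripper body, so I'll turn to yaw ≈86. Joint 3 is near its limit, so I'll check it after the turn.

Call:
{"op": "play_rows", "data": {"steps": [[[0,0,-0.01,0,0,0.11,0.06],[0,0,-0.01,0,0,0.11,0.06],[0,0,0,0,0,0.11,0.06],[0,0,0,0,0,0,0.06]]]}}

```text
time_s: 21.15
tool_pos: [0.4374, 0.3327, 0.1969]
tool_rot: [-179.6, 0.5, 86.7]
force: [-0.7, 0.1, -0.9]
grip_width: 0.0597
grasp_force: 0.0
```

```bash
python3 - <<'E'
from cell import *
from h import *
o=get_obs();print(np.round(o["qpos"],1),o["tool_pos"],o["tool_rot"])
print(rel(o["tool_pos"],o["tool_rot"],[.5442,.4245,.02],86))
E
```

```text
[ 17.3  18.7 -67.8  97.4  17.7  76.7 -57.1] [0.43736394 0.33266614 0.19689043] [-179.58104198    0.5084106    86.72118778]
(array([0.0994, 0.1027, 0.1753]), array([-0.007,  0.009,  0.013]))
```

Call:
{"op": "play_rows", "data": {"steps": [[[0.03,0,0,-0.007,0.009,0.013,0.06],[0.035,0,0,0,0,0,0.06],[0.035,0.01,0,0,0,0,0.06],[0,0.03,0.01,0,0,0,0.06],[0,0.03,0.02,0,0,0,0.06],[0,0.03,0.02,0,0,0,0.06],[0,0,0.03,0,0,0,0.06],[0,0,0,0,0,0,0.06],[0,0,0,0,0,0,0.06]]]}}

```text
time_s: 22.05
tool_pos: [0.5427, 0.4261, 0.116]
tool_rot: [-179.8, -0.1, 86.1]
force: [-0.6, 0.3, 0.7]
grip_width: 0.0599
grasp_force: 0.0
```

```bash
python3 - <<'E'
from cell import *
from h import *
o=get_obs();print(np.round(o["qpos"],1),o["tool_pos"],o["tool_rot"])
print(rel(o["tool_pos"],o["tool_rot"],[.5442,.4245,.02],86))
w=read_camera("wrist");f=w["frame"].copy()
for z in(0,.046): cv2.polylines(f,[np.round(disk(w,[.5442,.4245],.017,z,True)*16).astype(np.int32)],True,(255,0,0),1,shift=4)
cv2.imwrite("pics/pre.png",cv2.resize(f[110:300,130:400,::-1],None,fx=2.5,fy=2.5))
E
```

```text
[ -2.3  38.9 -56.7  82.5  32.5  76.1 -64.7] [0.54273866 0.42605934 0.11598484] [-1.79761589e+02 -6.83132570e-02  8.61391500e+01]
(array([-0.0016,  0.002 ,  0.096 ]), array([-0.004, -0.001,  0.002]))
```

View pics/pre.png

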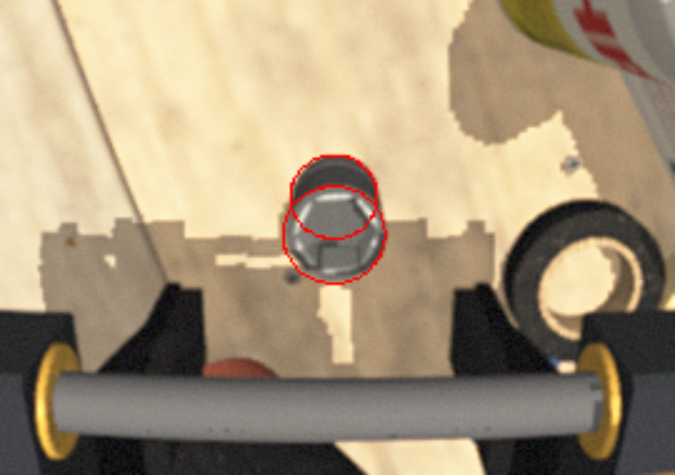

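The rings lie on the socket, hex centre (336,233) against the ring at (334,232). The tape ring clears the finger by over 20 mm. Descending.

Call:
{"op": "play_rows", "data": {"steps": [[[-0.0015,0.002,0.03,0,0,0,0.055],[0,0,0.035,0,0,0,0.055],[0,0,0.022,0,0,0,0.055],[0,0,0.008,0,0,0,0.055],[0,0,0,0,0,0,0.02],[0,0,0,0,0,0,0.02],[0,0,0,0,0,0,0.02],[0,0,0,0,0,0,0.02],[0,0,0,0,0,0,0.02]]], "force": 25}}

```text
time_s: 23.0
tool_pos: [0.546, 0.4255, 0.0224]
tool_rot: [-179.9, -0.2, 86.0]
force: [-1.1, 0.1, 5.7]
grip_width: 0.0331
grasp_force: 25.0
```

Call:
{"op": "play_rows", "data": {"steps": [[[0,0,-0.03,0,0,0,0.02],[0,0,-0.045,0,0,0,0.02],[0,-0.015,-0.045,0,0,0,0.02],[0,-0.045,0,0,0,0,0.02],[0,-0.045,0,0,0,0,0.02],[0,-0.045,0,0,0,0,0.02],[-0.045,0,0,0,0,0,0.02],[-0.04,0,0,0,0,-0.117,0.02],[-0.04,0,0,0,0,-0.117,0.02],[-0.04,0,0,0,0,-0.117,0.02],[0,0,0,0,0,0,0.02],[0,0,0,0,0,0,0.02]]]}}

```text
time_s: 24.2
tool_pos: [0.3988, 0.274, 0.1409]
tool_rot: [-179.9, -0.1, 105.0]
force: [-0.4, 1.4, -2.7]
grip_width: 0.0331
grasp_force: 25.0
```

```bash
python3 - <<'E'
from cell import *
from h import *
o=get_obs();print(np.round(o["qpos"],1),o["tool_pos"],o["tool_rot"])
print(rel(o["tool_pos"],o["tool_rot"],[.5586,.1023,.08],106))
E
```

```text
[ 34.1  11.7 -76.8 110.2  12.2  67.6 -32.1] [0.39876155 0.27398734 0.14090696] [-1.79900854e+02 -5.41763976e-02  1.05019273e+02]
(array([-0.2073,  0.11  ,  0.0605]), array([-0.002, -0.001, -0.017]))
```

Call:
{"op": "play_rows", "data": {"steps": [[[-0.04,0,0,0,0,0,0.02],[-0.04,0.01,0,0,0,0,0.02],[-0.04,0.02,0,0,0,0,0.02],[-0.035,0.025,0,0,0,0,0.02],[-0.03,0.03,0,0,0,-0.017,0.02],[-0.022,0.025,0,0,0,0,0.02],[0,0,0.02,0,0,0,0.02],[0,0,0.02,0,0,0,0.02],[0,0,0,0,0,0,0.02],[0,0,0,0,0,0,0.02]]]}}

```text
time_s: 25.2
tool_pos: [0.5585, 0.1076, 0.1003]
tool_rot: [-179.9, -0.2, 106.4]
force: [0.1, -0.3, -1.2]
grip_width: 0.0333
grasp_force: 25.0
```

```bash
python3 wl.py small .035; python3 -c "
from cell import *;print(get_obs()['qpos'].round(1) if hasattr(get_obs()['qpos'],'round') else get_obs()['qpos'])"
```

```text
[0.5591 0.1073 0.101 ] [-179.93   -0.18  106.38] [-0.05341821 -0.29409086 -1.1612805 ]
(array([-0.0049, -0.0018,  0.066 ]), array([-0.001, -0.003,  0.007]))
[ 37.8  26.6 -63.  101.5  25.3  67.8 -16.2]
```

View pics/wl_small.png

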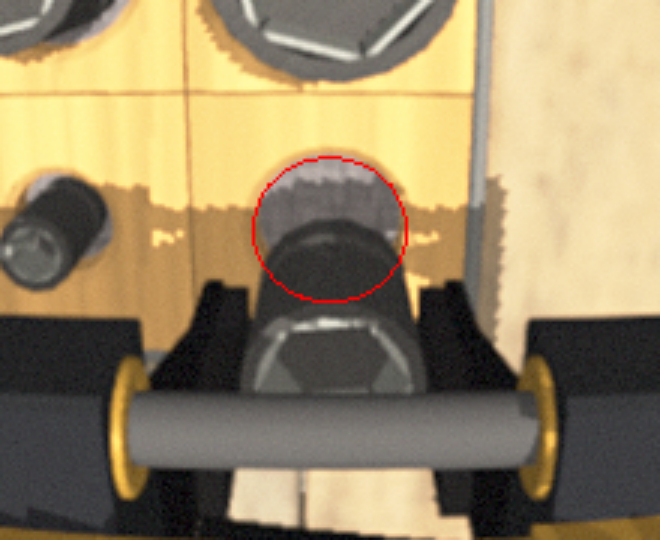

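The well ring is within about 1 mm (well top edge at row 152, ring at 157). The TCP is 3.5 mm off along tool x. I'll correct and lower.

Call:
{"op": "play_rows", "data": {"steps": [[[-0.0035,-0.001,0.015,0,0,0,0.02],[0,0,0.02,0,0,0,0.02],[0,0,0.015,0,0,0,0.02],[0,0,0.008,0,0,0,0.02],[0,0,0.005,0,0,0,0.02],[0,0,0.001,0,0,0,0.02],[0,0,0,0,0,0,0.02],[0,0,0,0,0,0,0.02]]]}}

```text
time_s: 26.05
tool_pos: [0.5592, 0.1021, 0.0369]
tool_rot: [-179.9, -0.1, 106.3]
force: [-0.7, 0.3, -1.1]
grip_width: 0.0333
grasp_force: 25.0
```

Call:
{"op": "play_rows", "data": {"steps": [[[0,0,0.001,0,0,0,0.02],[0,0,0.001,0,0,0,0.02],[0,0,0.0005,0,0,0,0.02],[0,0,0,0,0,0,0.02],[0,0,0,0,0,0,0.02]]]}}

```text
time_s: 26.55
tool_pos: [0.5592, 0.102, 0.0354]
tool_rot: [-179.9, -0.1, 106.3]
force: [-2.7, -0.7, 8.3]
grip_width: 0.0333
grasp_force: 25.0
```

Call:
{"op": "play_rows", "data": {"steps": [[[0,0,0,0,0,0,0.048],[0,0,0,0,0,0,0.048],[0,0,-0.005,0,0,0,0.048],[0,0,-0.03,0,0,0,0.048],[0,0,-0.045,0,0,0,0.048],[0,0,-0.045,0,0,0,0.048],[0,-0.02,-0.04,0,0,0,0.048],[0,-0.04,-0.02,0,0,0,0.048],[0,0,0,0,0,0,0.048],[0,0,0,0,0,0,0.048]]]}}

```text
time_s: 27.55
tool_pos: [0.5021, 0.083, 0.2197]
tool_rot: [-180.0, 0.1, 106.1]
force: [-0.7, -0.4, 0.5]
grip_width: 0.0482
grasp_force: 0.0
```

```bash
python3 - <<'E'
from cell import *
from h import *
w=read_camera("wrist");o=get_obs();print(o["tool_pos"],np.round(o["qpos"],1),o["time_s"])
f=w["frame"].copy()
for k,c in {"largest":[.537,.1775],"small":[.5586,.1023],"large":[.4616,.1557],"smallest":[.4834,.0808]}.items():
    R,h,_=OB[k]
    cv2.polylines(f,[np.round(disk(w,c,R,.013+h,True)*16).astype(np.int32)],True,(0,255,0),1,shift=4)
cv2.imwrite("pics/fin.png",cv2.resize(f[120:290,160:380,::-1],None,fx=3.5,fy=3.5))
t=read_camera("top")["frame"]
s=read_camera("side")["frame"]
cv2.imwrite("pics/fin2.png",np.hstack([cv2.resize(t[100:280,120:380,::-1],(390,270)),cv2.resize(s[140:310,150:350,::-1],(390,270))]))
E
```

```text
[0.50188366 0.08407809 0.21880693] [ 56.2   9.4 -73.7 101.2   9.2  76.4  -3.3] 27.6
```

View pics/fin.png

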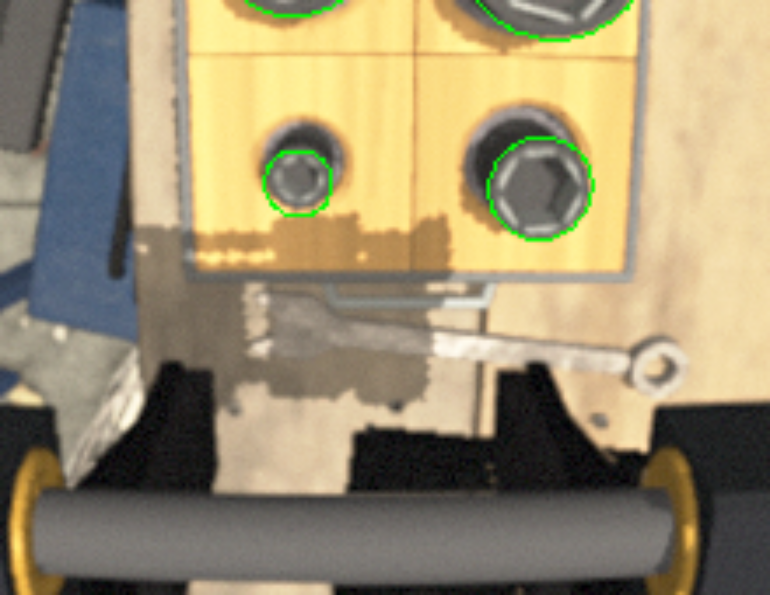

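The rims of all four sockets match where they should be when seated. The smallest is at (298,183) and the small at (540,188); the large and largest are at the top edge. The spanner and tray are undisturbed, so I'll hand the job in.

```bash
python3 -c "
from cell import *
print(sign_off())"
```

```text
the job is handed in; nothing more can be done
None
```

All four sockets are in their wells, released and standing upright, with the spanner undisturbed and the dish never touched; the job was handed in at about 28 s, and no verdict came back.

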